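Free the food box from the packed rack and clip it shut

TASK

The leftovers box with the four open lid clips is wedged between the tin and the yoghurt tub in the lower tray of the rack. Work it gently sideways, without leaning hard on it, until there is finger room on both sides, then grip it by its side walls, not by the loose lid, lift it out level and set it down gently on the worktop in front of the rack, leaving the tin and the tub standing in the tray. There, snap its four clips down in opposite-corner order, one diagonal pair and then the other, and leave everything else as it stands.

Things in the scene. Friction and masses are not known exactly. Their poses are not given: they have to be found in the camera images.
- food_box: Food box, white plastic, 140 (x) x 64 (y) x 44 mm to the rim, 0.5 to 0.8 kg with lid; straight side walls flush to the rim. Origin: centre of the underside, z up, -x the end towards the robot. Stands loose on the tray floor, long axis front to back. Lid and open clips (z 44 to 56 mm) stand out over it; 86 mm of each side wall, x = -43 to 43, is free of clips for the fingers.
- lid_pan (a point): Centre of the shallow pan in the top of the box's grey lid, on the pan's floor, 49 mm above the box's underside. Lid 138 x 61 mm; pan 132 (x) x 46 (y) mm, with a rim 7 mm high all round (top at 56 mm). Closed fingertips in the pan can push the rim sideways, and the box goes with it (2 to 6 N). The lid is not fastened: pulled up, it comes off.
- rack: Wooden two-tier countertop rack, fixed, 166 (x) x 300 (y) mm. Origin: centre of its footprint, 8 mm below its boards, from 4 mm below to 14 mm above the level of the worktop (levelling feet); -x its front, z up. Rear uprights at y = +-145, x = 33 to 83 mm carry the upper board. The worktop in front is clear at about world x > 0.34, y = -0.34 to -0.14, and slightly uneven there (z = -3 to +4 mm).
- tray_floor (a point): Centre of the rack's lower tray, on its smooth floor (things slide easily), 20 mm above the rack's origin. Tray 280 mm wide inside (y = +-140) between side rails 60 mm high, 150 mm deep inside, with a front lip 10 mm high at x = -83 to -76 mm. Some 70 mm of the width is spare, unevenly shared outside tin and tub: pushed outward, these stop at the side rails.
- board_edge (a point): Middle of the lower front edge of the rack's upper board, 226 mm above the rack's origin, 15 mm in front of the rack's centre. The board runs from there back, 14 mm thick, 300 mm wide, with jars and a wire guard on it, and overhangs the rear half of the tray: the hand fits below only tilted, coming from the front.
- tin: Unopened food tin, 75 mm diameter, 58 mm high, about 0.26 kg (may vary by 40 percent), loose in the tray, right beside the box on one side or the other. Origin: centre of its underside.
- tub: Yoghurt tub with foil lid, about 70 mm diameter, 71 mm high, about 0.13 kg (may vary by 40 percent), loose in the tray, right beside the box on the other side. Origin: centre of its underside.
- box_lid (a joint): How far the lid has come up off the box (m); 0 = lying on the rim.
- clip_front_left (a joint): Clip at the front left corner of the box lid, hinge pin along x at box x = -54, y = +34.5, z = 48 mm; flap 22 mm wide, 24 long, 3 thick. 0 = open, sticking straight out sideways; 1.57 = snapped down against the wall. An over-centre spring holds either end and flips it at about 0.75; pressing the flap down takes 2 to 4 N.
- clip_front_right (a joint): Clip at the front right corner of the box lid, hinge pin along x at box x = -54, y = -34.5, z = 48 mm; flap 22 mm wide, 24 long, 3 thick. 0 = open, sticking straight out sideways; 1.57 = snapped down against the wall. An over-centre spring holds either end and flips it at about 0.75; pressing the flap down takes 2 to 4 N.
- clip_rear_left (a joint): Clip at the rear left corner of the box lid, hinge pin along x at box x = +54, y = +34.5, z = 48 mm; flap 22 mm wide, 24 long, 3 thick. 0 = open, sticking straight out sideways; 1.57 = snapped down against the wall. An over-centre spring holds either end and flips it at about 0.75; pressing the flap down takes 2 to 4 N.
- clip_rear_right (a joint): Clip at the rear right corner of the box lid, hinge pin along x at box x = +54, y = -34.5, z = 48 mm; flap 22 mm wide, 24 long, 3 thick. 0 = open, sticking straight out sideways; 1.57 = snapped down against the wall. An over-centre spring holds either end and flips it at about 0.75; pressing the flap down takes 2 to 4 N.
- garlic: Bystander: garlic bulb, 50 mm, loose, at the right-hand edge of the worktop. Origin: its underside.
- matchbox: Bystander: matchbox, 36 x 52 x 14 mm, loose, at the right-hand edge of the worktop. Origin: its underside.

How it is judged (in metres and radians):
On the way, in this order (a step that is already met when the one before it is completed fails the run):
1. Finger room made: with the box still in the tray, the tin and the tub each stand at least 15 mm clear of its side walls ((y of tin in the frame of food_box above 0.0847 m or y of tin in the frame of food_box below -0.0847 m) and (y of tub in the frame of food_box above 0.0815 m or y of tub in the frame of food_box below -0.0815 m) and z of food_box in the frame of rack between 0.014 and 0.03 m), for 0.2 s.
2. The box stands upright and still on the worktop in front of the rack (height (world z) of food_box between -0.01 and 0.01 m and x of food_box in the frame of rack below -0.1 m and angle between food_box's own z axis and vertical below 0.06 rad and linear speed of food_box below 0.02 m/s), for 0.2 s.
3. There, one diagonal pair of clips is snapped shut (past 1.45 rad) while the other pair is still open (under 0.4 rad) (all of step 2 and ((value of joint each of clip_front_left, clip_rear_right above 1.45 rad and value of joint each of clip_front_right, clip_rear_left below 0.4 rad) or (value of joint each of clip_front_right, clip_rear_left above 1.45 rad and value of joint each of clip_front_left, clip_rear_right below 0.4 rad))), for 0.2 s.
At the end, for the whole second after the job is handed in: All four clips snapped shut (past 1.45 rad), lid on the rim (3 mm); box released, upright (3.4 degrees) and still on the worktop (10 mm), centre 100 mm or more in front of the rack's centre; tin and tub upright in the tray (all of step 2 and value of joint each of clip_front_left, clip_rear_right, clip_front_right, clip_rear_left above 1.45 rad and value of joint box_lid below 0.003 m and x of tin in the frame of rack between -0.08 and 0.08 m and y of tin in the frame of rack between -0.14 and 0.14 m and z of tin in the frame of rack between 0.014 and 0.026 m and angle between each of tin, tub's own z axis and vertical below 0.1 rad and x of tub in the frame of rack between -0.08 and 0.08 m and y of tub in the frame of rack between -0.14 and 0.14 m and z of tub in the frame of rack between 0.014 and 0.026 m and linear speed of each of tin, tub below 0.02 m/s and contact force between food_box and the fingers below 0.1 N); the robot touches nothing.
It fails at once if The box is pressed hard down into the tray (more than 45 N between box and rack; its weight is 5 to 8 N) (contact force between food_box and rack above 45 N).
It fails at once if The loose lid is pulled up more than 8 mm off the box (value of joint box_lid above 0.008 m).
It fails at once if The box is dropped (faster than 0.6 m/s while not held) (linear speed of food_box above 0.6 m/s and contact force between food_box and the fingers below 0.1 N).
It fails at once if The box is tipped more than 25 degrees, or the tin or the tub more than 23 (angle between food_box's own z axis and vertical above 0.44 rad or angle between any of tin, tub's own z axis and vertical above 0.4 rad).
It fails at once if A bystander (garlic, matchbox) is pushed more than 30 mm away (distance of any of garlic, matchbox from where it was at the start of the episode above 0.03 m).
It also fails if it takes over 72 s, if anything falls off the work surface, if the arm or the gripper's body presses on something with over 40 N, if the wrist force passes 120 N, or if a joint passes its speed limit or range.

ROBOT

A 6-joint arm with a two-finger parallel gripper is mounted at the origin on a cart in front of the work surface, level with it; the furniture and walls round the work are solid. World frame = base frame: x ahead of the robot, y to its left, z up, the work surface at z = 0. Lengths are in m, angles in degrees, forces in N, time in s.
With the tool pointing down it reaches from about 0.3 to 0.75 m from the base axis. Payload 8.5 kg.
Tool frame: the origin (TCP) lies midway between the tips of the shut fingers; the grasp point (between the pads) lies 19 mm behind it; z points along the fingers, y is the line along which they close (so a half turn about z gives the same grasp; the last joint's range is limited). The gripper opens to 85 mm and grips with 20 to 120 N. Pads are 22 mm wide; open, the fingers measure 114 mm over their backs; the gripper's body (76 mm by 85 mm) begins 54 mm behind the grasp point. The pads swing forward as they close: fully open they stand 13 mm farther back than shut.
Start: joints at [-77.538, 21.807, 74.336, -0, 83.858, -12.336], TCP at [0.231, -0.499, 0.231] pointing down, gripper open.
Joint ranges: [-178.18, 178.18], [-50.72, 133.34], [12.68, 142.11], [-81.47, 261.47], [9.98, 163.14], [-165.26, 165.26]. Speed limits (degrees/s): [136.94, 136.94, 180, 180, 180, 180].

INTERFACE

Orientations are given as a 3x3 rotation matrix whose columns are the frame's x, y, z axes.
In Python, from rig import env, get_image, close_job gives the robot as it stands.
- The arm moves only by the tool step_arm, never from a script. Its argument "targets" is a list of rows, each a list of 2 entries, a list of its own where there are three numbers: the shift along the tool's x, y, z as a fraction of full scale, then the turn, a rotation vector about the tool's x, y, z as a fraction of full scale. In form: [[[x, y, z], [wx, wy, wz]], ...]. A call has 1 to 10 rows; each row is the pose to reach, as a shift and turn from the pose commanded when the call began, along the tool's axes at that moment; what a row does not reach only later rows make up. Full scale, the value 1, is 0.3 m for a shift and 45 degrees for a turn. A row lasts 1/12 s, in which the tool goes at most 41.7 mm and 7.16 degrees, less where a joint would pass 70% of its speed; a pose out of reach is approached as far as the arm can. A call with a number of a shift or a turn outside -1 to 1 is refused whole. A call with a gripper value outside its range is refused whole. "jaw" is the finger opening in mm, from 0 to 85.4, set as the call begins (left out, the last holds). The fingers move at their own pace and stop on an object; "grip_force" is the grip in N (left out, the last holds). Time passes only in rows, so rows that repeat a pose let the fingers close. It gives the time, the measured TCP pose, the force, the opening and the grip force at its end, in the units of the state.
- env.observe(): the state, without advancing time (a new reading comes with each control period).
- get_image(name): name is "scene" or "top" or "wrist"; returns a dict with "img" (400x640x3 uint8, red, green, blue), "z_map" (400x640 float32, m along the optical axis (not along the pixel's ray), 0 where there is no reading), "intrinsics" (3x3 intrinsics, pixels), "rvec" (rotation vector, rad) and "tvec" (3), from world to camera coordinates, as OpenCV has them. Camera axes: x right, y down, z forward; pixel columns grow to the right and rows downward; lengths in m; the calibration is good to about 2 mm. A picture is of the moment at which its call begins.
- close_job(): hands the job in; it is judged then, once.
The state is a dict: "time_s": time; "q": joint angles; "qvel": joint speeds; "joint_efforts": joint torques, N m; "position": TCP position; "tool_rot": TCP orientation; "ft_force": force on the tool from outside, world axes, zero at the start; "wrist_torque": the same for the moment, N m; "grip_width": finger opening in m; "gripper_force": force on a finger pad.
Only numpy, scipy, OpenCV 4.12 (cv2) and the standard library are available. Lean on these libraries where they do the work, as an engineer would, in place of code of your own. Each camera call takes 0.05 s, during which the arm holds its last target. There are 200 camera calls.

## Working session

There is one attempt and no reset: what is moved stays moved. The work goes in short steps, Python scripts to look and compute and a tool call to move; the robot and the scene stay as the last step left them, time stands still between calls to the robot, and variables do not carry over. Pictures are saved under pics/ and viewed, at most 13 in all, crops included, and the job is handed in when it is done.

Besides the shell and the picture viewer there is one more tool, called after "Request:" as name([rows], argument=value, ...), one row to a line, values as JSON. step_arm: Moves the arm, as the interface text tells. Its arguments: {"type":"object","properties":{"targets":{"type":"array","items":{"type":"array"}},"jaw":{"type":"number"},"grip_force":{"type":"number"}},"required":["targets"]}

```bash
mkdir -p pics; ls
python3 - <<'E'
from rig import env,get_image
import cv2,numpy as np
s=env.observe(); print({k:np.round(v,3).tolist() for k,v in s.items()})
for n in("scene","top"):
    d=get_image(n); cv2.imwrite(f"pics/{n}0.png",d["img"][:,:,::-1]); np.savez(f"pics/{n}0.npz",**d)
    R=cv2.Rodrigues(d["rvec"])[0]; print(n,(-R.T@np.ravel(d["tvec"])).round(3),R.round(2).tolist(),d["intrinsics"][0,0])
E
```

```text
pics
{'time_s': 0.0, 'q': [-77.539, 21.838, 74.387, 0.001, 83.858, -12.337], 'qvel': [-0.033, 0.037, -0.014, -0.016, 0.04, 0.01], 'joint_efforts': [-0.001, -44.846, -23.128, -0.0, 0.005, 0.0], 'position': [0.231, -0.499, 0.231], 'tool_rot': [[0.908, 0.419, -0.0], [0.419, -0.908, 0.001], [0.0, -0.001, -1.0]], 'ft_force': [-0.251, 0.235, 0.826], 'wrist_torque': [-0.003, 0.002, 0.02], 'gripper_force': 0.0, 'grip_width': 0.086}
scene [ 0.103 -1.144  0.702] [[0.9, -0.43, -0.0], [-0.2, -0.43, -0.88], [0.38, 0.8, -0.48]] 496.56692569641365
top [ 0.11  -0.409  1.222] [[0.4, -0.92, 0.0], [-0.84, -0.36, -0.41], [0.38, 0.16, -0.91]] 474.39073558040474
```

View pics/scene0.png

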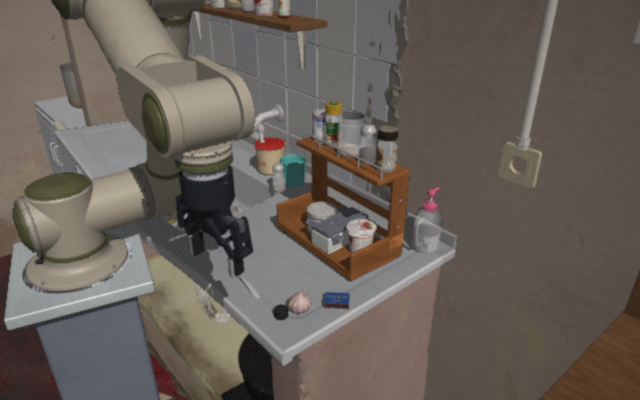

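View pics/top0.png

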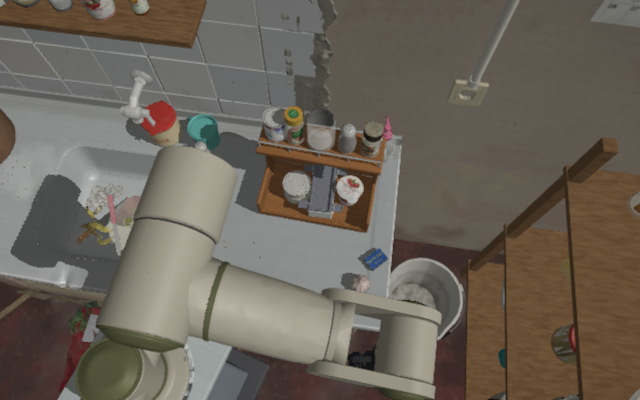

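The scene view shows the rack at (340,220), with the tin at about (320,211) to the left of the box (327,232) and the tub at (361,234) to the right. The top view shows the tin at (296,185), the lid at (321,190) and the tub at (349,190). Next I fuse both depth maps into a height map.

```bash
cat > h.py <<'E'
import numpy as np,cv2
from rig import env,get_image
def cloud(d):
    v,u=np.mgrid[0:400,0:640]; z=d["z_map"]; K=d["intrinsics"]
    P=np.stack([(u-K[0,2])/K[0,0]*z,(v-K[1,2])/K[1,1]*z,z],-1)
    R=cv2.Rodrigues(d["rvec"])[0]; W=(P-np.ravel(d["tvec"]))@R
    W[z<=0]=np.nan; return W
def ortho(ds,x0,x1,y0,y1,zmax,res=.001):
    H,Wd=int((x1-x0)/res),int((y1-y0)/res); im=np.zeros((H,Wd,3),np.uint8); hz=np.full((H,Wd),-9.)
    for d in ds:
        W=cloud(d).reshape(-1,3); C=d["img"].reshape(-1,3)
        m=(W[:,0]>x0)&(W[:,0]<x1)&(W[:,1]>y0)&(W[:,1]<y1)&(W[:,2]<zmax)
        for p,c in zip(W[m],C[m]):
            i=int((x1-p[0])/res);j=int((y1-p[1])/res)
            if i<H and j<Wd:
              a=slice(max(i-1,0),i+2);b=slice(max(j-1,0),j+2)
              k=hz[a,b]<p[2]; hz[a,b][k]=p[2]; im[a,b][k]=c
    return im,hz
E
python3 - <<'E'
from h import *
ds=[dict(np.load(f"pics/{n}0.npz")) for n in("scene","top")]
out=[]
for d in ds:
    im,hz=ortho([d],.36,.66,-.42,-.06,.2)
    im=cv2.resize(im,None,fx=1.1,fy=1.1)[:,:,::-1]; out.append(im)
    W=cloud(d).reshape(-1,3)
    m=(W[:,0]>.36)&(W[:,0]<.7)&(W[:,1]>-.42)&(W[:,1]<-.06)
    h,e=np.histogram(W[m,2],np.arange(-.01,.26,.004)); print([(round(float(a),3),int(b)) for a,b in zip(e,h) if b>40])
cv2.imwrite("pics/ortho.png",np.hstack(out)); print(out[0].shape)
E
```

```text
[(-0.01, 244), (-0.006, 1960), (-0.002, 3680), (0.002, 780), (0.006, 107), (0.01, 194), (0.014, 751), (0.018, 667), (0.022, 330), (0.026, 385), (0.03, 255), (0.034, 264), (0.038, 252), (0.042, 218), (0.046, 214), (0.05, 247), (0.054, 220), (0.058, 211), (0.062, 291), (0.066, 737), (0.07, 631), (0.074, 390), (0.078, 100), (0.082, 56), (0.086, 425), (0.09, 112), (0.094, 108), (0.098, 105), (0.102, 104), (0.106, 167), (0.222, 49), (0.226, 158), (0.23, 175), (0.234, 633), (0.238, 506), (0.242, 104), (0.246, 82), (0.25, 121), (0.254, 152)]
[(-0.01, 661), (-0.006, 2477), (-0.002, 3630), (0.002, 1328), (0.006, 157), (0.01, 139), (0.014, 967), (0.018, 1303), (0.022, 327), (0.026, 237), (0.03, 174), (0.034, 117), (0.038, 149), (0.042, 119), (0.046, 106), (0.05, 71), (0.054, 62), (0.058, 84), (0.062, 270), (0.066, 693), (0.07, 642), (0.074, 502), (0.078, 152), (0.082, 99), (0.086, 325), (0.09, 145), (0.226, 54), (0.23, 108), (0.234, 766), (0.238, 1097), (0.242, 142), (0.246, 109), (0.25, 100), (0.254, 108)]
(330, 396, 3)
```

View pics/ortho.png

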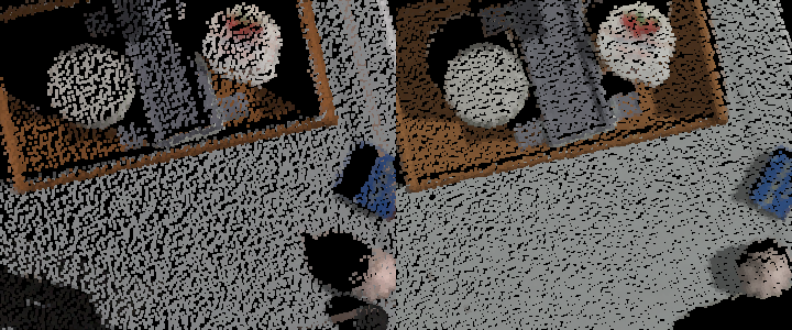

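The two orthos agree. The rack is yawed about 12°, with the tin on the left, the tub on the right and clips protruding from the box. Now I fit each object.

```bash
cat >> h.py <<'E'
def circ(P):
    A=np.c_[2*P[:,:2],np.ones(len(P))]; s=np.linalg.lstsq(A,(P[:,:2]**2).sum(1),rcond=None)[0]
    return s[:2],np.sqrt(s[2]+s[0]**2+s[1]**2)
def hull_circle(P): return cv2.minEnclosingCircle(P[:,:2].astype(np.float32))
E
python3 - <<'E'
from h import *
ds=[dict(np.load(f"pics/{n}0.npz")) for n in("scene","top")]
for d in ds:
    W=cloud(d).reshape(-1,3); C=d["img"].reshape(-1,3).astype(int)
    m=(W[:,0]>.4)&(W[:,0]<.75)&(W[:,1]>-.42)&(W[:,1]<-.02)&(W[:,2]<.25)
    P=W[m];c=C[m]; br=c.mean(1); sat=c.max(1)-c.min(1); blue=c[:,2]-c[:,0]
    t=P[(P[:,2]>.068)&(P[:,2]<.085)&(abs(P[:,0]-.585)<.05)&(abs(P[:,1]+.143)<.043)&(br>120)]
    print("tin",len(t),np.round(np.r_[hull_circle(t)[0],hull_circle(t)[1],np.median(t[:,2])],4), "mean",t.mean(0).round(4))
    t=P[(P[:,2]>.078)&(P[:,2]<.1)&(abs(P[:,0]-.63)<.07)&(abs(P[:,1]+.28)<.05)&(br>100)]
    print("tub",len(t),np.round(np.r_[hull_circle(t)[0],hull_circle(t)[1],np.median(t[:,2])],4))
    k=(blue>3)&(br<140)&(P[:,2]>.055)&(P[:,2]<.082)&(P[:,0]>.5)&(abs(P[:,1]+.215)<.09)
    t=P[k]; print("lid",len(t),t[:,:2].min(0),t[:,:2].max(0),"col",np.median(c[k],0))
    yw=np.radians(11.5); ex=np.array([np.cos(yw),np.sin(yw)]); ey=np.array([-ex[1],ex[0]])
    # lid slices: along ex, extents
    o=np.array([.6,-.215]); a=(t[:,:2]-o)@ex; b=(t[:,:2]-o)@ey
    for s in np.arange(-.1,.09,.01):
        q=(a>=s)&(a<s+.01)
        if q.sum()>3: print("  ",round(s,3),int(q.sum()),np.percentile(b[q],[3,97]).round(4),np.percentile(t[q,2],[5,50,95]).round(4))
    # wood: lip/rails
    wood=(c[:,0]-c[:,2]>25)
    t=P[wood&(P[:,2]>.022)&(P[:,2]<.034)]
    a=(t[:,:2]-o)@ex; b=(t[:,:2]-o)@ey
    q=(b>-.13)&(b<.13); 
    bb=b[q];aa=a[q]; f=[(x,np.percentile(aa[(bb>=x)&(bb<x+.02)],5)) for x in np.arange(-.13,.12,.02) if ((bb>=x)&(bb<x+.02)).sum()>4]
    f=np.array(f); print("lip front slope deg",np.degrees(np.polyfit(f[:,0]+.01,f[:,1],1)[0]),f[:,1].round(4))
    t=P[wood&(P[:,2]>.07)&(P[:,2]<.09)]; a=(t[:,:2]-o)@ex; b=(t[:,:2]-o)@ey
    for sgn in(1,-1):
        q=(sgn*b>.11)&(a<0.0); print("rail",sgn,int(q.sum()),np.percentile(b[q],[5,50,95]).round(4) if q.sum() else "", t[q,2].mean() if q.sum() else "")
    t=P[(P[:,2]>.20)]; a=(t[:,:2]-o)@ex; b=(t[:,:2]-o)@ey; q=abs(b)<.14
    print("board",np.percentile(a[q],[1,5]),np.percentile(t[q,2],[2,50]))
    fl=P[wood&(P[:,2]>.008)&(P[:,2]<.024)]; print("floor",np.median(fl[:,2]))
E
```

```text
tin 328 [ 0.581  -0.1415  0.0403  0.073 ] mean [ 0.5811 -0.1433  0.073 ]
tub 406 [ 0.6341 -0.2679  0.061   0.0878]
lid 767 [ 0.52710615 -0.28420927] [ 0.67288246 -0.14038981] col [91. 91. 99.]
   -0.07 57 [-0.0317  0.0507] [0.0665 0.0718 0.0755]
   -0.06 89 [-0.0526  0.055 ] [0.0656 0.0677 0.0742]
   -0.05 95 [-0.0581  0.0478] [0.0649 0.0676 0.0725]
   -0.04 71 [-0.0536  0.0271] [0.0654 0.0677 0.074 ]
   -0.03 64 [-0.0296  0.0288] [0.0655 0.0678 0.0738]
   -0.02 58 [-0.0284  0.0287] [0.0656 0.068  0.0749]
   -0.01 48 [-0.0245  0.0292] [0.0657 0.0679 0.0739]
   -0.0 45 [-0.0084  0.0317] [0.0653 0.0677 0.0738]
   0.01 35 [-0.0043  0.03  ] [0.0655 0.0682 0.0743]
   0.02 39 [-0.0019  0.0345] [0.0657 0.0683 0.074 ]
   0.03 29 [-0.0002  0.0325] [0.0655 0.0672 0.0728]
   0.04 33 [-0.0026  0.0519] [0.0655 0.0673 0.0717]
   0.05 40 [-0.02   0.063] [0.0653 0.0677 0.0746]
   0.06 53 [-0.0226  0.0348] [0.0654 0.0687 0.0749]
   0.07 10 [-0.0141  0.0128] [0.0658 0.0692 0.0726]
lip front slope deg -1.0355804374276947 [-0.0805 -0.0805 -0.0815 -0.0817 -0.0816 -0.0819 -0.0827 -0.0838 -0.0829
 -0.0833 
[... 794 characters left out ...]
.0 71 [-0.0234  0.0304] [0.0642 0.069  0.0748]
   0.01 68 [-0.0203  0.032 ] [0.0641 0.0684 0.0743]
   0.02 68 [-0.0203  0.032 ] [0.0652 0.069  0.0749]
   0.03 62 [-0.0208  0.0324] [0.064  0.068  0.0768]
   0.04 73 [-0.0218  0.0527] [0.0635 0.0684 0.0757]
   0.05 106 [-0.045   0.0585] [0.0645 0.0682 0.0751]
   0.06 81 [-0.043   0.0585] [0.064  0.0683 0.0739]
lip front slope deg -0.9186056329560195 [-0.0785 -0.0784 -0.0794 -0.0799 -0.0801 -0.08   -0.0802 -0.081  -0.081
 -0.0818 -0.0819 -0.082  -0.0821]
rail 1 109 [0.1562 0.1595 0.1647] 0.07774427683919692
rail -1 114 [-0.1329 -0.1284 -0.124 ] 0.07772355529940722
board [-0.01412483 -0.01252239] [0.22926246 0.2385458 ]
floor 0.018613735039171464
```

```bash
cat >> h.py <<'E'
from scipy.spatial.transform import Rotation as Ro
def bf(c,yaw,p):  # box-like frame -> world xy
    y=np.radians(yaw); return np.array([c[0]+p[0]*np.cos(y)-p[1]*np.sin(y),c[1]+p[0]*np.sin(y)+p[1]*np.cos(y)])
def pose(yaw,tilt):
    y=np.radians(yaw);t=np.radians(tilt); ex=np.array([np.cos(y),np.sin(y),0]);ey=np.array([-ex[1],ex[0],0]);up=np.array([0,0,1])
    return np.c_[np.cos(t)*ex+np.sin(t)*up,-ey,np.sin(t)*ex-np.cos(t)*up]
def go(p,R,s=None,label=""):
    s=s or env.observe(); R0=np.array(s["tool_rot"]); d=R0.T@(np.asarray(p)-s["position"])
    w=Ro.from_matrix(R0.T@R).as_rotvec(degrees=True)
    print(label,"shift",(d/.3).round(4).tolist(),"turn",(w/45).round(4).tolist())
    return dict(position=np.asarray(p),tool_rot=R)
E
python3 - <<'E'
from h import *
c=(.600,-.2115); R=pose(16,35)
s=go([*bf(c,16,(-.13,0)),.19],R)
s=go([*bf(c,16,(-.005,0)),.095],R,s)
E
```

```text
shift [1.0915, -0.4198, 0.1368] turn [-0.0613, 0.776, 0.1888]
 shift [0.1597, 0.0, 0.4984] turn [0.0, 0.0, 0.0]
```

Request:
step_arm([
  [[0.95,-0.37,0.0],[-0.061,0.776,0.189]],
  [[0.95,-0.37,0.0],[-0.061,0.776,0.189]],
  [[0.95,-0.37,0.0],[-0.061,0.776,0.189]],
  [[0.95,-0.37,0.0],[-0.061,0.776,0.189]],
  [[0.95,-0.37,0.0],[-0.061,0.776,0.189]],
  [[0.95,-0.37,0.0],[-0.061,0.776,0.189]],
  [[0.95,-0.37,0.0],[-0.061,0.776,0.189]],
  [[0.95,-0.37,0.0],[-0.061,0.776,0.189]],
  [[0.95,-0.37,0.0],[-0.061,0.776,0.189]],
  [[0.95,-0.37,0.0],[-0.061,0.776,0.189]],
], jaw=0, grip_force=30)

```text
time_s: 0.93
position: [0.443, -0.2785, 0.2312]
tool_rot: [[0.787, 0.277, 0.551], [0.228, -0.961, 0.158], [0.573, 0.001, -0.819]]
ft_force: [0.4, -0.2, -0.7]
grip_width: -0.0
gripper_force: 0.0
```

Run:
```python
from h import *
s=env.observe(); print({k:np.round(s[k],3).tolist() for k in("time_s","q","position","ft_force","grip_width","tool_rot")})
d=get_image("wrist"); cv2.imwrite("pics/w1.png",d["img"][:,:,::-1]); np.savez("pics/w1.npz",**d)
c=(.600,-.2115); R=pose(16,35)
s=go([*bf(c,16,(-.005,0)),.095],R,s)
```

```text
{'time_s': 0.933, 'q': [-62.205, 13.33, 95.46, 37.246, 67.991, -1.73], 'position': [0.443, -0.278, 0.231], 'ft_force': [0.371, -0.186, -0.665], 'grip_width': -0.0, 'tool_rot': [[0.787, 0.277, 0.551], [0.228, -0.961, 0.158], [0.573, 0.001, -0.819]]}
 shift [0.1889, -0.0699, 0.6863] turn [-0.0001, 0.0006, 0.0027]
```

View pics/w1.png

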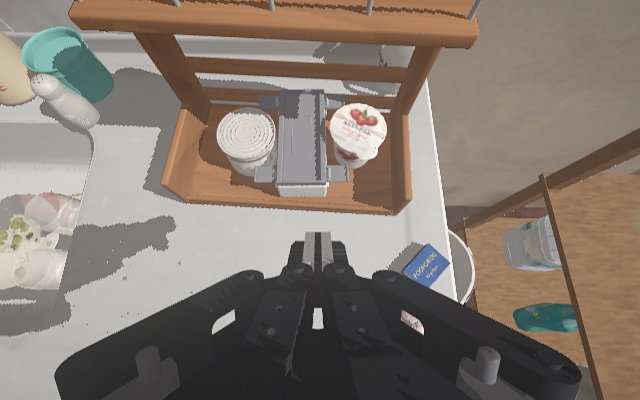

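The wrist view shows the tin at (248,140), the lid at (302,140) and the tub at (358,135). All four clips are open and the tray is clear for a tilted approach. I'll add a tracker using this view.

```bash
cat >> h.py <<'E'
RC,RY=np.array([.5986,-.2005]),12.4
def rk(p):
    y=np.radians(RY); return (np.asarray(p)-RC)@np.array([[np.cos(y),-np.sin(y)],[np.sin(y),np.cos(y)]])
def big(m):
    n,l,st,_=cv2.connectedComponentsWithStats(m); 
    return (l==1+np.argmax(st[1:,4])).astype(np.uint8) if n>1 else m
def track(d,zf=.0185):
    W=cloud(d).reshape(-1,3); C=d["img"].reshape(-1,3).astype(int)
    q=np.c_[rk(W[:,:2]),W[:,2]-zf]; m=np.isfinite(q[:,0])&(abs(q[:,0])<.09)&(abs(q[:,1])<.139)&(q[:,2]<.09)&(q[:,2]>.03)
    q=q[m];c=C[m];br=c.mean(1);blue=c[:,2]-c[:,0]
    def grid(k):
        g=np.zeros((220,300),np.uint8); g[((q[k,0]+.11)*1000).astype(int),((q[k,1]+.15)*1000).astype(int)]=1
        return cv2.morphologyEx(g,cv2.MORPH_CLOSE,np.ones((5,5),np.uint8))
    def pts(g): a=np.argwhere(g); return ((a-[110,150])/1000).astype(np.float32)
    out={}
    k=(blue>2)&(br<150)&(q[:,2]>.044)&(q[:,2]<.062)
    g=cv2.morphologyEx(grid(k),cv2.MORPH_OPEN,np.ones((29,29),np.uint8)); p=pts(big(g))
    if len(p):
        (r,sz,a)=cv2.minAreaRect(p); a=a if sz[0]>sz[1] else a-90
        out["lid"]=(np.round(r,4),np.round(sz,4),round((a+90)%180-90,1))
    for n,lo,hi in(("tin",.050,.064),("tub",.066,.085)):
        k=(q[:,2]>lo)&(q[:,2]<hi)&~((blue>2)&(br<150))
        g=cv2.morphologyEx(grid(k),cv2.MORPH_OPEN,cv2.getStructuringElement(2,(15,15))); p=pts(big(g))
        if len(p): o,r=cv2.minEnclosingCircle(p); out[n]=(np.round(o,4),round(r,4),len(p))
    return out
E
python3 - <<'E'
from h import *
for n in("scene0","top0","w1"):
    d=dict(np.load(f"pics/{n}.npz")); print(n,track(d))
d=dict(np.load("pics/w1.npz")); W=cloud(d)
for u,v in((302,140),(300,175),(300,105),(248,130),(358,120),(280,208),(390,212),(190,200)): print(u,v,W[v,u].round(4),rk(W[v,u,:2]).round(4))
E
```

```text
scene0 {'tub': (array([ 0.0045, -0.1085]), 0.0136, 439)}
top0 {'lid': (array([ 0.001 , -0.0114]), array([0.1252, 0.0565]), 4.6), 'tin': (array([-0.0045,  0.0604]), 0.037, 3486), 'tub': (array([ 0.0012, -0.0835]), 0.0379, 3443)}
w1 {'tin': (array([0.0008, 0.0025]), 0.0939, 13752), 'tub': (array([ 0.0022, -0.0835]), 0.0399, 4079)}
302 140 [ 0.597  -0.214   0.0685] [-0.0045 -0.0128]
300 175 [ 0.5488 -0.2262  0.0688] [-0.0542 -0.0144]
300 105 [ 0.649  -0.1951  0.0675] [ 0.0504 -0.0055]
248 130 [ 0.5888 -0.1437  0.0737] [0.0027 0.0575]
358 120 [ 0.6318 -0.2774  0.0894] [ 0.0159 -0.0822]
280 208 [ 0.5167 -0.2032  0.0104] [-0.0806  0.0149]
390 212 [ 0.5492 -0.3506  0.0228] [-0.0805 -0.136 ]
190 200 [ 0.4906 -0.0827  0.021 ] [-0.0802  0.1382]
```

Request:
step_arm([
  [[0.09,-0.07,0.3],[0,0,0]],
  [[0.15,-0.07,0.5],[0,0,0]],
  [[0.19,-0.07,0.686],[0,0,0]],
  [[0.19,-0.07,0.686],[0,0,0]],
  [[0.19,-0.07,0.686],[0,0,0]],
  [[0.19,-0.07,0.686],[0,0,0]],
  [[0.19,-0.07,0.686],[0,0,0]],
  [[0.19,-0.07,0.686],[0,0,0]],
])

```text
time_s: 1.65
position: [0.5949, -0.2148, 0.0955]
tool_rot: [[0.788, 0.275, 0.552], [0.226, -0.962, 0.157], [0.573, 0.001, -0.819]]
ft_force: [-0.1, 0.3, 1.0]
grip_width: 0.0
gripper_force: 0.0
```

Run:
```python
from h import *
s=env.observe(); print({k:np.round(s[k],3).tolist() for k in("time_s","position","ft_force","wrist_torque")})
R=pose(16,35); p=s["position"]
for dz in(-.012,-.016,-.02,-.024):go(p+[0,0,dz],R,s,dz)
d=get_image("wrist"); o=get_image("scene")
cv2.imwrite("pics/w2.png",np.hstack([d["img"][:,150:490],cv2.resize(o["img"][150:300,240:440],(400,300))[:, :] if 0 else np.pad(cv2.resize(o["img"][150:300,240:440],(400,300)),((0,100),(0,0),(0,0)))])[:,:,::-1])
```

```text
{'time_s': 1.65, 'position': [0.595, -0.215, 0.095], 'ft_force': [-0.054, 0.26, 1.025], 'wrist_torque': [-0.068, 0.271, 0.012]}
-0.012 shift [-0.0229, -0.0, 0.0328] turn [0.0018, 0.0003, -0.0003]
-0.016 shift [-0.0306, -0.0001, 0.0437] turn [0.0018, 0.0003, -0.0003]
-0.02 shift [-0.0382, -0.0001, 0.0546] turn [0.0018, 0.0003, -0.0003]
-0.024 shift [-0.0459, -0.0001, 0.0655] turn [0.0018, 0.0003, -0.0003]
```

View pics/w2.png

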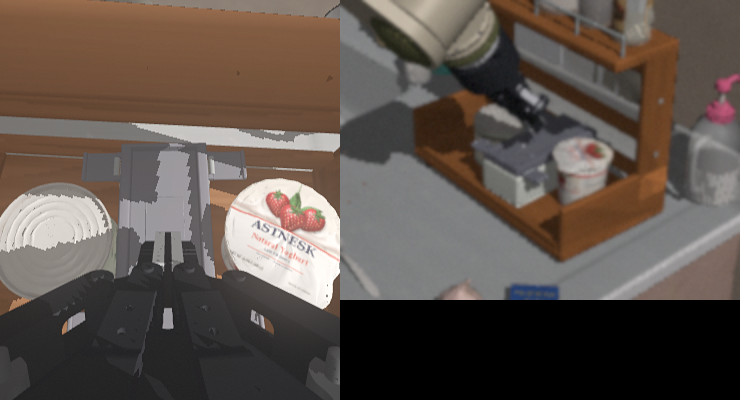

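Request:
step_arm([
  [[-0.0344,0,0.049],[0,0,0]],
  [[-0.0344,0,0.049],[0,0,0]],
  [[-0.0344,0,0.049],[0,0,0]],
])

```text
time_s: 2.0
position: [0.5948, -0.2144, 0.0781]
tool_rot: [[0.788, 0.274, 0.552], [0.225, -0.962, 0.157], [0.574, 0.001, -0.819]]
ft_force: [-0.0, 0.0, 0.5]
grip_width: -0.0
gripper_force: 0.0
```

Request:
step_arm([
  [[-0.0019,0,0.0027],[0,0,0]],
  [[-0.0038,0,0.0055],[0,0,0]],
  [[-0.0038,0,0.0055],[0,0,0]],
])

```text
time_s: 2.25
position: [0.5954, -0.2138, 0.0761]
tool_rot: [[0.787, 0.275, 0.552], [0.227, -0.961, 0.157], [0.574, 0.002, -0.819]]
ft_force: [-0.3, 0.2, -0.4]
grip_width: 0.0002
gripper_force: 0.0
```

Request:
step_arm([
  [[-0.0019,0,0.0027],[0,0,0]],
  [[-0.0019,0,0.0027],[0,0,0]],
])

```text
time_s: 2.42
position: [0.5954, -0.2135, 0.0745]
tool_rot: [[0.787, 0.276, 0.552], [0.226, -0.961, 0.157], [0.574, 0.001, -0.819]]
ft_force: [0.5, -0.2, 0.7]
grip_width: -0.0
gripper_force: 0.0
```

Request:
step_arm([
  [[-0.0019,0,0.0027],[0,0,0]],
  [[-0.0019,0,0.0027],[0,0,0]],
])

```text
time_s: 2.58
position: [0.5954, -0.2135, 0.0733]
tool_rot: [[0.787, 0.276, 0.551], [0.226, -0.961, 0.157], [0.573, 0.001, -0.819]]
ft_force: [0.1, -0.2, -0.2]
grip_width: -0.0002
gripper_force: 0.0
```

Request:
step_arm([
  [[-0.0019,0,0.0027],[0,0,0]],
  [[-0.0019,0,0.0027],[0,0,0]],
])

```text
time_s: 2.75
position: [0.5955, -0.2136, 0.0726]
tool_rot: [[0.787, 0.276, 0.552], [0.226, -0.961, 0.157], [0.574, 0.001, -0.819]]
ft_force: [-1.3, -0.2, 2.2]
grip_width: 0.0002
gripper_force: 0.8
```

Request:
step_arm([
  [[0.0019,0,-0.0027],[0,0,0]],
  [[0.0022,-0.007,-0.0024],[0,0,0]],
  [[0.0026,-0.014,-0.0021],[0,0,0]],
  [[0.003,-0.021,-0.0018],[0,0,0]],
  [[0.0034,-0.028,-0.0015],[0,0,0]],
  [[0.0037,-0.035,-0.0012],[0,0,0]],
  [[0.0041,-0.042,-0.001],[0,0,0]],
  [[0.0044,-0.049,-0.0008],[0,0,0]],
  [[0.0048,-0.056,-0.0005],[0,0,0]],
  [[0.0052,-0.063,-0.0003],[0,0,0]],
])

```text
time_s: 3.58
position: [0.5915, -0.1952, 0.0736]
tool_rot: [[0.787, 0.275, 0.552], [0.226, -0.961, 0.156], [0.574, 0.002, -0.819]]
ft_force: [1.1, -2.3, -0.3]
grip_width: -0.0002
gripper_force: 1.4
```

Run:
```python
from h import *
s=env.observe(); print(s["position"],s["ft_force"],rk(s["position"][:2]))
print(track(get_image("top")))
d=get_image("wrist"); np.savez("pics/w3.npz",**d)
W=cloud(d); 
# tune lid colour
q=np.dstack([*(np.moveaxis(rk(W[...,:2].reshape(-1,2)).reshape(400,640,2),2,0)),W[...,2]-.0185])
m=(q[...,2]>.044)&(q[...,2]<.056)&(abs(q[...,0])<.07)&(abs(q[...,1])<.05); print(np.percentile(d["img"][m],[10,50,90],axis=0))
```

```text
[ 0.59150301 -0.19517369  0.07355993] [ 1.11089383 -2.29876565 -0.32790057] [-0.00578768  0.00672603]
{'lid': (array([ 0.0435, -0.017 ]), array([0.036, 0.031]), -90.0), 'tub': (array([ 0.0012, -0.082 ]), 0.0395, 3600)}
[[ 86.  83.  85.]
 [144. 141. 146.]
 [170. 166. 166.]]
```

Request:
step_arm([
  [[0.0004,-0.007,0.0003],[0,0,0]],
  [[0.0007,-0.014,0.0005],[0,0,0]],
  [[0.0011,-0.021,0.0008],[0,0,0]],
  [[0.0014,-0.028,0.001],[0,0,0]],
  [[0.0018,-0.035,0.0013],[0,0,0]],
  [[0.0021,-0.042,0.0015],[0,0,0]],
  [[0.0025,-0.049,0.0018],[0,0,0]],
  [[0.0029,-0.056,0.002],[0,0,0]],
  [[0.0032,-0.063,0.0023],[0,0,0]],
])

```text
time_s: 4.43
position: [0.5873, -0.1764, 0.0735]
tool_rot: [[0.787, 0.276, 0.552], [0.226, -0.961, 0.157], [0.574, 0.001, -0.819]]
ft_force: [1.1, -2.3, 1.7]
grip_width: -0.0
gripper_force: 2.1
```

Run:
```python
from h import *
s=env.observe(); print(s["position"],s["ft_force"],rk(s["position"][:2]))
d=get_image("wrist"); np.savez("pics/w4.npz",**d)
o=get_image("scene");np.savez("pics/s4.npz",**o)
cv2.imwrite("pics/w4.png",np.hstack([d["img"][:,110:490],np.pad(cv2.resize(o["img"][150:300,240:440],(400,300)),((0,100),(0,0),(0,0)))])[:,:,::-1])
```

```text
[ 0.58733252 -0.17640387  0.07348301] [ 1.09067828 -2.25125583  1.71148305] [-0.00583035  0.02595355]
```

View pics/w4.png

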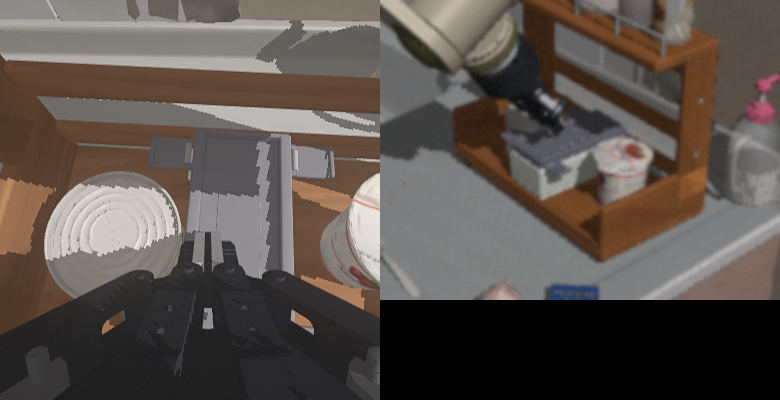

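The box has moved left with the tin, the finger is against the left rim, and a gap of about 25 mm has opened to the tub on the right. Next I measure these.

```bash
cat >> h.py <<'E'
def rackpts(d,zf=.0185):
    W=cloud(d).reshape(-1,3); return np.c_[rk(W[:,:2]),W[:,2]-zf], d["img"].reshape(-1,3).astype(int)
def meas(d,byguess,wh=None):
    """tin/tub circle & lid edges from a wrist view; byguess = rough rack y of box centre"""
    q,c=rackpts(d); br=c.mean(1)
    ok=np.isfinite(q[:,0])&(abs(q[:,0])<.075)
    for n,h,sg in(("tin",.0555,1),("tub",.0705,-1)):
        k=ok&(abs(q[:,2]-h)<.004)&(sg*(q[:,1]-byguess)>.033)&(sg*q[:,1]<.138)&(br>75)&(abs(q[:,0])<.042)
        p=q[k,:2]
        if len(p)>30: o,r=cv2.minEnclosingCircle(p.astype(np.float32)); print(n,len(p),np.round(o,4),round(r,4),"y range",np.percentile(p[:,1],[1,99]).round(4))
    for x in np.arange(-.04,.06,.01):
        k=ok&(abs(q[:,0]-x)<.005)&(abs(q[:,2]-.053)<.005)&(abs(q[:,1]-byguess)<.04)
        if k.sum()>10: print("  lid x",round(x,3),int(k.sum()),np.percentile(q[k,1],[2,98]).round(4))
E
python3 - <<'E'
from h import *
meas(dict(np.load("pics/w1.npz")),-.011); meas(dict(np.load("pics/w4.npz")),.018)
E
```

```text
tin 2434 [0.002  0.0583] 0.0411 y range [0.024  0.0948]
tub 2354 [ 0.0027 -0.082 ] 0.04 y range [-0.115  -0.0493]
  lid x -0.04 397 [-0.0495  0.0205]
  lid x -0.03 348 [-0.0429  0.0153]
  lid x -0.02 358 [-0.0423  0.0272]
  lid x -0.01 357 [-0.0417  0.0277]
  lid x 0.0 353 [-0.04    0.0278]
  lid x 0.01 328 [-0.0397  0.0278]
  lid x 0.02 304 [-0.0396  0.0199]
  lid x 0.03 288 [-0.0385  0.0193]
  lid x 0.04 290 [-0.0379  0.024 ]
  lid x 0.05 342 [-0.0491  0.0273]
tin 11565 [-0.0012  0.0789] 0.0378 y range [0.0518 0.1139]
tub 15816 [ 0.0032 -0.0844] 0.0401 y range [-0.1144 -0.0485]
  lid x -0.04 186 [-0.0205  0.0257]
  lid x -0.02 506 [-0.0197  0.0574]
  lid x -0.01 1493 [-0.0206  0.0569]
  lid x 0.0 1791 [-0.0204  0.0569]
  lid x 0.01 2186 [-0.0202  0.0564]
  lid x 0.02 1923 [-0.0203  0.0566]
  lid x 0.03 1587 [-0.0206  0.0544]
  lid x 0.04 1538 [-0.0208  0.0463]
  lid x 0.05 1797 [-0.0202  0.0563]
```

Request:
step_arm([
  [[0.0004,-0.007,0.0003],[0,0,0]],
  [[0.0007,-0.014,0.0005],[0,0,0]],
  [[0.0011,-0.021,0.0008],[0,0,0]],
  [[0.0014,-0.028,0.001],[0,0,0]],
  [[0.0018,-0.035,0.0013],[0,0,0]],
  [[0.0021,-0.042,0.0015],[0,0,0]],
  [[0.0025,-0.049,0.0018],[0,0,0]],
  [[0.0029,-0.056,0.002],[0,0,0]],
  [[0.0031,-0.06,0.0022],[0,0,0]],
])

```text
time_s: 5.28
position: [0.5834, -0.1586, 0.0734]
tool_rot: [[0.787, 0.276, 0.552], [0.226, -0.961, 0.157], [0.574, 0.001, -0.819]]
ft_force: [-0.0, -2.8, 3.0]
grip_width: -0.0002
gripper_force: 2.4
```

Run:
```python
from h import *
s=env.observe(); print(s["position"],s["ft_force"],rk(s["position"][:2]))
meas(get_image("wrist"),.030)
```

```text
[ 0.58340521 -0.15861498  0.07338519] [-0.01242729 -2.77673706  3.02370102] [-0.00584614  0.04417079]
tin 12421 [-0.0032  0.0961] 0.0401 y range [0.0642 0.1317]
tub 15982 [ 0.0023 -0.0821] 0.04 y range [-0.1145 -0.0483]
  lid x -0.04 166 [-0.0013  0.0439]
  lid x -0.02 356 [-0.002   0.0698]
  lid x -0.01 1302 [-0.0023  0.0693]
  lid x 0.0 1603 [-0.0024  0.0689]
  lid x 0.01 2031 [-0.0026  0.0686]
  lid x 0.02 1774 [-0.0036  0.0685]
  lid x 0.03 1576 [-0.0039  0.0543]
  lid x 0.04 1534 [-0.0056  0.0546]
  lid x 0.05 1770 [-0.0086  0.0684]
```

Request:
step_arm([
  [[-0.0009,0.017,-0.0006],[0,0,0]],
  [[-0.0017,0.034,-0.0012],[0,0,0]],
  [[-0.0026,0.051,-0.0018],[0,0,0]],
  [[-0.0035,0.068,-0.0024],[0,0,0]],
  [[-0.0043,0.085,-0.0031],[0,0,0]],
  [[-0.005,0.097,-0.0035],[0,0,0]],
  [[-0.0055,0.106,-0.0038],[0,0,0]],
  [[-0.0059,0.114,-0.0041],[0,0,0]],
  [[-0.0063,0.122,-0.0044],[0,0,0]],
  [[-0.0067,0.13,-0.0047],[0,0,0]],
])

```text
time_s: 6.17
position: [0.5918, -0.197, 0.0734]
tool_rot: [[0.787, 0.276, 0.551], [0.226, -0.961, 0.158], [0.573, 0.001, -0.819]]
ft_force: [-0.4, 2.9, 1.1]
grip_width: 0.0
gripper_force: 1.0
```

Request:
step_arm([
  [[-0.0004,0.008,-0.0003],[0,0,0]],
  [[-0.0008,0.016,-0.0006],[0,0,0]],
  [[-0.0012,0.024,-0.0009],[0,0,0]],
  [[-0.0016,0.032,-0.0012],[0,0,0]],
  [[-0.002,0.04,-0.0014],[0,0,0]],
  [[-0.0024,0.048,-0.0017],[0,0,0]],
  [[-0.0029,0.056,-0.002],[0,0,0]],
  [[-0.0033,0.064,-0.0023],[0,0,0]],
  [[-0.0037,0.072,-0.0026],[0,0,0]],
  [[-0.0041,0.08,-0.0029],[0,0,0]],
])

```text
time_s: 7.0
position: [0.597, -0.2208, 0.0734]
tool_rot: [[0.787, 0.276, 0.551], [0.226, -0.961, 0.157], [0.573, 0.001, -0.819]]
ft_force: [-0.6, 2.0, 0.7]
grip_width: 0.0002
gripper_force: 1.2
```

Run:
```python
from h import *
s=env.observe(); print(s["position"],s["ft_force"],rk(s["position"][:2]))
meas(get_image("wrist"),rk(s["position"][:2])[1]+.016)
```

```text
[ 0.5970336  -0.22077943  0.07338131] [-0.60108438  1.99026827  0.67476149] [-0.00588457 -0.01946999]
tin 14417 [0.0111 0.0806] 0.058 y range [0.06   0.1322]
tub 14742 [ 0.0036 -0.085 ] 0.0402 y range [-0.1146 -0.0488]
  lid x -0.04 211 [-0.0245  0.0242]
  lid x -0.02 603 [-0.0008  0.0256]
  lid x -0.01 998 [-0.0032  0.0259]
  lid x 0.0 1294 [-0.0324  0.0262]
  lid x 0.01 1749 [-0.0319  0.0264]
  lid x 0.02 1656 [-0.0313  0.0268]
  lid x 0.03 1537 [-0.0306  0.0275]
  lid x 0.04 1651 [-0.0386  0.0343]
  lid x 0.05 1716 [-0.0417  0.0348]
```

Request:
step_arm([
  [[-0.0004,0.008,-0.0003],[0,0,0]],
  [[-0.0008,0.016,-0.0006],[0,0,0]],
  [[-0.0012,0.024,-0.0009],[0,0,0]],
  [[-0.0016,0.032,-0.0012],[0,0,0]],
  [[-0.002,0.04,-0.0014],[0,0,0]],
  [[-0.0024,0.048,-0.0017],[0,0,0]],
  [[-0.0029,0.056,-0.002],[0,0,0]],
  [[-0.0033,0.064,-0.0023],[0,0,0]],
  [[-0.0037,0.072,-0.0026],[0,0,0]],
  [[-0.0041,0.08,-0.0029],[0,0,0]],
])

```text
time_s: 7.88
position: [0.6022, -0.2442, 0.0734]
tool_rot: [[0.787, 0.276, 0.551], [0.226, -0.961, 0.157], [0.573, 0.001, -0.819]]
ft_force: [-0.8, 2.1, 1.9]
grip_width: -0.0002
gripper_force: 1.4
```

Run:
```python
from h import *
s=env.observe(); print(s["position"],s["ft_force"],rk(s["position"][:2]))
meas(get_image("wrist"),rk(s["position"][:2])[1]+.016)
```

```text
[ 0.60222323 -0.24424599  0.07343649] [-0.84918744  2.13563274  1.87106829] [-0.0058551  -0.04350353]
tin 14405 [0.0113 0.0681] 0.0682 y range [0.0598 0.1322]
tub 13012 [ 0.004  -0.0917] 0.0392 y range [-0.1227 -0.0613]
  lid x -0.04 211 [-0.0485  0.0001]
  lid x -0.02 603 [-0.0248  0.0016]
  lid x -0.01 1000 [-0.0271  0.0019]
  lid x 0.0 1268 [-0.0548  0.0022]
  lid x 0.01 1696 [-0.0539  0.0025]
  lid x 0.02 1631 [-0.0547  0.0029]
  lid x 0.03 1532 [-0.0548  0.0036]
  lid x 0.04 1658 [-0.0627  0.0105]
  lid x 0.05 1728 [-0.0662  0.0109]
```

Request:
step_arm([
  [[0.0009,-0.017,0.0006],[0,0,0]],
  [[0.0017,-0.034,0.0012],[0,0,0]],
  [[0.0026,-0.051,0.0018],[0,0,0]],
  [[0.0035,-0.068,0.0024],[0,0,0]],
  [[0.0043,-0.085,0.0031],[0,0,0]],
  [[0.005,-0.097,0.0035],[0,0,0]],
  [[0.0055,-0.106,0.0038],[0,0,0]],
  [[0.0059,-0.114,0.0041],[0,0,0]],
  [[0.0063,-0.122,0.0044],[0,0,0]],
])

```text
time_s: 8.68
position: [0.5944, -0.2084, 0.0736]
tool_rot: [[0.787, 0.275, 0.552], [0.226, -0.961, 0.156], [0.574, 0.002, -0.819]]
ft_force: [-0.6, -2.4, 0.7]
grip_width: 0.0001
gripper_force: 1.0
```

Request:
step_arm([
  [[0.0004,-0.008,0.0003],[0,0,0]],
  [[0.0008,-0.016,0.0006],[0,0,0]],
  [[0.0012,-0.024,0.0009],[0,0,0]],
  [[0.0016,-0.032,0.0012],[0,0,0]],
  [[0.002,-0.04,0.0014],[0,0,0]],
  [[0.0024,-0.048,0.0017],[0,0,0]],
  [[0.0029,-0.056,0.002],[0,0,0]],
  [[0.0033,-0.064,0.0023],[0,0,0]],
  [[0.0038,-0.074,0.0026],[0,0,0]],
  [[0.0038,-0.074,0.0026],[0,0,0]],
])

```text
time_s: 9.52
position: [0.5894, -0.1858, 0.0734]
tool_rot: [[0.787, 0.276, 0.551], [0.226, -0.961, 0.158], [0.573, 0.0, -0.819]]
ft_force: [0.4, -0.7, 1.6]
grip_width: -0.0004
gripper_force: 1.0
```

Run:
```python
from h import *
s=env.observe(); print(s["position"],s["ft_force"],rk(s["position"][:2]))
meas(get_image("wrist"),rk(s["position"][:2])[1]-.016)
```

```text
[ 0.5893521  -0.18580226  0.07342099] [ 0.40239665 -0.72619708  1.62190685] [-0.00587604  0.01634072]
tin 14288 [0.0091 0.0804] 0.0566 y range [0.0606 0.1319]
tub 15858 [ 0.0024 -0.0908] 0.0402 y range [-0.1228 -0.0568]
  lid x -0.04 212 [-0.0313  0.016 ]
  lid x -0.02 202 [-0.0305 -0.0055]
  lid x -0.01 1000 [-0.0304 -0.0016]
  lid x 0.0 1299 [-0.0298  0.0291]
  lid x 0.01 1780 [-0.0292  0.0289]
  lid x 0.02 1668 [-0.029   0.0292]
  lid x 0.03 1560 [-0.0288  0.0293]
  lid x 0.04 1712 [-0.037   0.0381]
  lid x 0.05 1757 [-0.0382  0.0386]
```

Request:
step_arm([
  [[0.03,0,-0.042],[0,0,0]],
  [[0.057,0,-0.082],[0,0,0]],
  [[-0.05,0,-0.16],[0,0,0]],
  [[-0.15,0,-0.22],[0,0,0]],
  [[-0.243,0.05,-0.292],[0,0,0]],
  [[-0.243,0.05,-0.292],[0,-0.11,0]],
  [[-0.243,0.05,-0.292],[0,-0.222,0.06]],
  [[-0.243,0.05,-0.292],[0,-0.222,0.06]],
], jaw=74)

```text
time_s: 10.23
position: [0.4882, -0.2322, 0.1041]
tool_rot: [[0.885, 0.233, 0.404], [0.202, -0.972, 0.117], [0.42, -0.022, -0.907]]
ft_force: [-0.2, 0.3, 0.2]
grip_width: 0.0743
gripper_force: 0.0
```

Run:
```python
from h import *
s=env.observe(); print(s["time_s"],s["position"],s["ft_force"],s["grip_width"],rk(s["position"][:2]),np.round(s["tool_rot"],3).tolist())
d=get_image("wrist"); np.savez("pics/w5.npz",**d); cv2.imwrite("pics/w5.png",d["img"][:,:,::-1])
meas(d,0)
t=get_image("top"); np.savez("pics/t5.npz",**t); print(track(t))
```

```text
10.2333 [ 0.48821089 -0.23221992  0.10414165] [-0.23470923  0.27537994  0.18016533] 0.07425125758934534 [-0.11462537 -0.00727553] [[0.885, 0.233, 0.404], [0.202, -0.972, 0.117], [0.42, -0.022, -0.907]]
tin 8200 [0.0005 0.0757] 0.0589 y range [0.0336 0.1319]
tub 8557 [ 0.0024 -0.0903] 0.0404 y range [-0.123  -0.0573]
  lid x -0.04 1148 [-0.0277  0.0319]
  lid x -0.03 1127 [-0.0263  0.0323]
  lid x -0.02 1097 [-0.0262  0.0327]
  lid x -0.01 1070 [-0.0255  0.0327]
  lid x 0.0 1030 [-0.0249  0.033 ]
  lid x 0.01 1014 [-0.0248  0.0334]
  lid x 0.02 994 [-0.0241  0.034 ]
  lid x 0.03 946 [-0.024   0.0345]
  lid x 0.04 1073 [-0.0365  0.038 ]
  lid x 0.05 1168 [-0.0384  0.0364]
{'lid': (array([0.0155, 0.0055]), array([0.089, 0.057]), 0.0), 'tin': (array([-0.002 ,  0.0973]), 0.0371, 3695), 'tub': (array([ 0.0008, -0.0902]), 0.0382, 3288)}
```

View pics/w5.png

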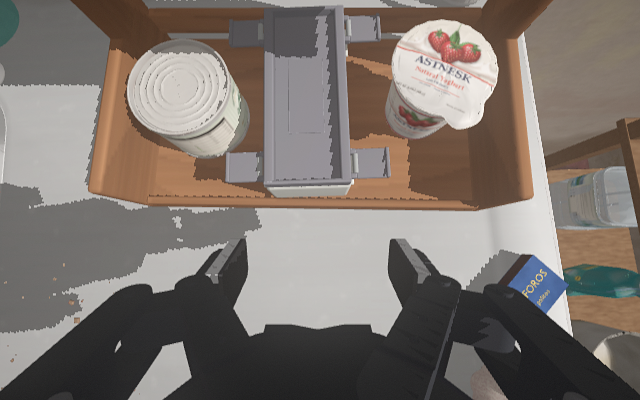

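The wrist view shows finger room on both sides, the clips still open, and the fingers clear of the rack. The tin is at (185,90), the lid at (305,100) and the tub at (440,80). I'll compute the grasp with a 25° tilt, approaching along the tool axis.

Run:
```python
from h import *
q,c=rackpts(dict(np.load("pics/w5.npz")))
k=np.isfinite(q[:,0])&(abs(q[:,1]-.003)<.02)&(abs(q[:,2]-.055)<.004)&(q[:,0]<-.04); print("lid front x",np.percentile(q[k,0],[1,5,20]))
k=np.isfinite(q[:,0])&(abs(q[:,1]-.003)<.02)&(abs(q[:,2]-.02)<.012)&(q[:,0]>-.078)&(q[:,0]<-.05); print("box front x",np.percentile(q[k,0],[5,50]))
y=np.radians(RY); B=RC+np.array([[np.cos(y),-np.sin(y)],[np.sin(y),np.cos(y)]])@[.001,.0043]; print("box world",B)
yaw=15.0; R=pose(yaw,25); f=np.r_[bf(B,yaw,(0,-.001)),.030]
s=go(f-.085*R[:,2],R,label="pre"); s=go(f,R,s,"fin")
```

```text
lid front x [-0.0725965  -0.07233077 -0.0716553 ]
box front x [-0.07754676 -0.07333823]
box world [ 0.59865331 -0.19608557]
pre shift [0.245, -0.0169, 0.1013] turn [-0.0154, -0.0022, -0.0346]
fin shift [0.0, -0.0, 0.2833] turn [0.0, 0.0, 0.0]
```

Request:
step_arm([
  [[0.1,-0.017,0.0],[-0.015,-0.002,-0.035]],
  [[0.2,-0.017,0.06],[-0.015,-0.002,-0.035]],
  [[0.245,-0.017,0.1],[-0.015,-0.002,-0.035]],
  [[0.245,-0.017,0.1],[-0.015,-0.002,-0.035]],
  [[0.245,-0.017,0.1],[-0.015,-0.002,-0.035]],
], jaw=73)

```text
time_s: 10.75
position: [0.5637, -0.206, 0.1061]
tool_rot: [[0.876, 0.26, 0.406], [0.235, -0.966, 0.111], [0.421, -0.002, -0.907]]
ft_force: [-0.2, 0.8, 0.7]
grip_width: 0.0731
gripper_force: 0.0
```

Run:
```python
from h import *
st=env.observe(); print(st["time_s"],st["position"],st["ft_force"],st["grip_width"])
d=get_image("wrist"); np.savez("pics/w6.npz",**d); cv2.imwrite("pics/w6.png",d["img"][:,:,::-1])
meas(d,.004)
yaw=15.0; R=pose(yaw,25); B=(.5987,-.1961); f=np.r_[bf(B,yaw,(0,-.001)),.030]; go(f,R,st)
```

```text
10.75 [ 0.56368787 -0.20595503  0.10612645] [-0.2176998   0.75017482  0.73928105] 0.07307453354563695
tin 9443 [0.0066 0.0922] 0.0462 y range [0.0608 0.132 ]
tub 10017 [ 0.0022 -0.0903] 0.0401 y range [-0.1229 -0.0571]
  lid x -0.04 1359 [-0.0273  0.0316]
  lid x -0.03 1329 [-0.0262  0.0324]
  lid x -0.02 1291 [-0.026   0.0324]
  lid x -0.01 1266 [-0.0251  0.0331]
  lid x 0.0 1230 [-0.0248  0.0335]
  lid x 0.01 1203 [-0.0246  0.0339]
  lid x 0.02 1170 [-0.0238  0.0346]
  lid x 0.03 1129 [-0.0236  0.0348]
  lid x 0.04 1281 [-0.0321  0.0422]
  lid x 0.05 1357 [-0.0345  0.0423]
 shift [0.0031, 0.0025, 0.2812] turn [-0.0031, 0.0022, -0.0002]
```

View pics/w6.png

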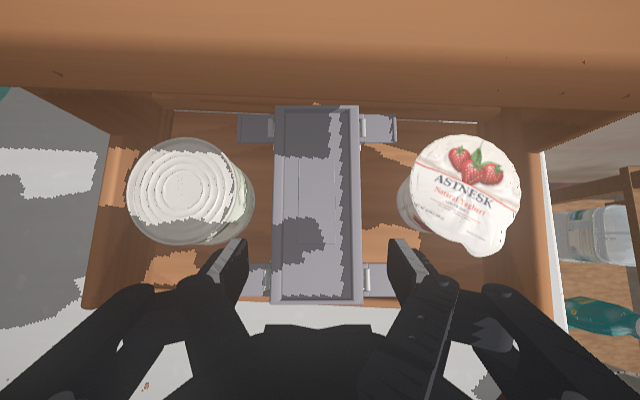

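The view shows the lid centre line at column 318, midway between the fingertips at columns 240 and 395. I'll advance along the tool axis.

Request:
step_arm([
  [[0.001,0.002,0.03],[0,0,0]],
  [[0.002,0.0025,0.06],[0,0,0]],
  [[0.003,0.0025,0.09],[0,0,0]],
  [[0.003,0.0025,0.12],[0,0,0]],
  [[0.003,0.0025,0.15],[0,0,0]],
  [[0.003,0.0025,0.18],[0,0,0]],
])

```text
time_s: 11.3
position: [0.587, -0.2022, 0.0576]
tool_rot: [[0.877, 0.255, 0.407], [0.232, -0.967, 0.108], [0.421, -0.001, -0.907]]
ft_force: [-0.1, 0.3, -1.0]
grip_width: 0.0728
gripper_force: 0.0
```

Request:
step_arm([
  [[0,0,0.02],[0,0,0]],
  [[0,0,0.04],[0,0,0]],
  [[0,0,0.06],[0,0,0]],
  [[0,0,0.08],[0,0,0]],
  [[0,0,0.1],[0,0,0]],
  [[0,0,0.1],[0,0,0]],
])

```text
time_s: 11.8
position: [0.5992, -0.1989, 0.0308]
tool_rot: [[0.877, 0.256, 0.407], [0.232, -0.967, 0.108], [0.421, -0.0, -0.907]]
ft_force: [0.2, -0.3, -1.1]
grip_width: 0.0729
gripper_force: 0.0
```

Request:
step_arm([
  [[0,-0.005,0],[0,0,0]],
  [[0,-0.005,0],[0,0,0]],
  [[0,-0.005,0],[0,0,0]],
  [[0,-0.005,0],[0,0,0]],
  [[0,-0.005,0],[0,0,0]],
  [[0,-0.005,0],[0,0,0]],
], jaw=50, grip_force=60)

```text
time_s: 12.3
position: [0.5985, -0.1975, 0.0316]
tool_rot: [[0.877, 0.256, 0.407], [0.232, -0.967, 0.108], [0.421, -0.001, -0.907]]
ft_force: [-1.9, 1.6, 1.1]
grip_width: 0.0628
gripper_force: 69.3
```

Run:
```python
from h import *
st=env.observe(); print({k:np.round(st[k],4).tolist() for k in("time_s","position","ft_force","wrist_torque","grip_width","gripper_force")}, np.degrees(np.arctan2(st["tool_rot"][1][0],st["tool_rot"][0][0])))
meas(get_image("wrist"),.003)
```

```text
{'time_s': 12.3, 'position': [0.5985, -0.1975, 0.0316], 'ft_force': [-1.8715, 1.604, 1.1291], 'wrist_torque': [0.1732, 0.336, 0.1134], 'grip_width': 0.0628, 'gripper_force': 69.2721} 14.800220460585464
tin 25916 [0.0066 0.0804] 0.0551 y range [0.0596 0.131 ]
tub 24616 [ 0.0082 -0.089 ] 0.0436 y range [-0.1128 -0.0613]
  lid x -0.03 1827 [-0.0225  0.0263]
  lid x -0.02 3810 [-0.0259  0.0315]
  lid x -0.01 4459 [-0.0316  0.0376]
  lid x 0.0 3757 [-0.032   0.0316]
  lid x 0.01 3480 [-0.0261  0.032 ]
  lid x 0.02 3347 [-0.0257  0.0324]
  lid x 0.03 3172 [-0.0252  0.0329]
  lid x 0.04 3444 [-0.0328  0.0408]
  lid x 0.05 3693 [-0.0354  0.0413]
```

Request:
step_arm([
  [[0,0,-0.007],[0,0,0]],
  [[0,0,-0.014],[0,0,0]],
  [[0,0,-0.021],[0,0,0]],
  [[0,0,-0.028],[0,0,0]],
  [[0,0,-0.035],[0,0,0]],
  [[0,0,-0.042],[0,0,0]],
  [[0,0,-0.05],[0,0,0]],
  [[0,0,-0.06],[0,0,0]],
  [[0,0,-0.07],[0,0,0]],
  [[0,0,-0.08],[0,0,0]],
])

```text
time_s: 13.18
position: [0.5884, -0.2003, 0.0533]
tool_rot: [[0.877, 0.256, 0.406], [0.232, -0.967, 0.108], [0.421, -0.001, -0.907]]
ft_force: [-0.3, 0.3, -6.3]
grip_width: 0.0631
gripper_force: 71.5
```

Run:
```python
from h import *
st=env.observe(); print({k:np.round(st[k],4).tolist() for k in("time_s","position","ft_force","wrist_torque","grip_width","gripper_force")})
o=get_image("scene"); d=get_image("wrist")
cv2.imwrite("pics/s7.png",np.hstack([cv2.resize(d["img"],(400,250)),cv2.resize(o["img"][160:285,240:440],(400,250))])[:,:,::-1])
R=np.array(st["tool_rot"]); y=np.radians(RY); ex=np.array([np.cos(y),np.sin(y),0])
go(st["position"]+[0,0,.03]-.05*ex,R,st,"a"); go(st["position"]+[0,0,.03]-.19*ex,R,st,"b")
```

```text
{'time_s': 13.1833, 'position': [0.5884, -0.2003, 0.0533], 'ft_force': [-0.2834, 0.3255, -6.2731], 'wrist_torque': [-0.2233, 0.6015, 0.0078], 'grip_width': 0.0631, 'gripper_force': 71.4683}
a shift [-0.109, -0.007, -0.1607] turn [0.0, 0.0, 0.0]
b shift [-0.5321, -0.0266, -0.3568] turn [0.0, 0.0, 0.0]
```

View pics/s7.png

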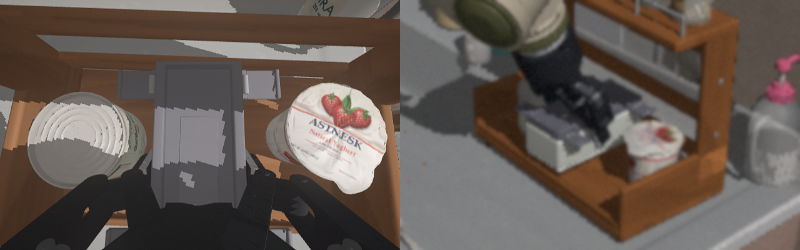

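The box is held level and clear of the tray floor. The tin and tub are still standing.

Request:
step_arm([
  [[-0.03,-0.002,-0.05],[0,0,0]],
  [[-0.06,-0.004,-0.1],[0,0,0]],
  [[-0.109,-0.007,-0.161],[0,0,0]],
  [[-0.17,-0.01,-0.189],[0,0,0]],
  [[-0.24,-0.013,-0.221],[0,0,0]],
  [[-0.31,-0.016,-0.254],[0,0,0]],
  [[-0.38,-0.02,-0.286],[0,0,0]],
  [[-0.447,-0.023,-0.318],[0,0,0]],
  [[-0.447,-0.023,-0.318],[0,0,0]],
  [[-0.447,-0.023,-0.318],[0,0,0]],
])

```text
time_s: 14.12
position: [0.4301, -0.2356, 0.0837]
tool_rot: [[0.877, 0.253, 0.407], [0.23, -0.967, 0.106], [0.421, 0.001, -0.907]]
ft_force: [-0.2, -0.9, -5.6]
grip_width: 0.063
gripper_force: 71.7
```

Run:
```python
from h import *
st=env.observe(); print({k:np.round(st[k],4).tolist() for k in("time_s","position","ft_force","wrist_torque","grip_width","gripper_force")})
d=get_image("scene"); np.savez("pics/s8.npz",**d); e=get_image("wrist"); np.savez("pics/w8.npz",**e)
# lid pan plane from wrist: points around tool, above
W=cloud(e).reshape(-1,3); C=e["img"].reshape(-1,3).astype(int)
y=np.radians(15); c=st["position"][:2]; a=(W[:,:2]-c)@[np.cos(y),np.sin(y)]; b=(W[:,:2]-c)@[-np.sin(y),np.cos(y)]
m=(abs(b)<.018)&(a>.0)&(a<.062)&(W[:,2]>.06)&(W[:,2]<.16)
A=np.c_[a[m],b[m],np.ones(m.sum())]; z=W[m,2]
for _ in range(4):
    f=np.linalg.lstsq(A,z,rcond=None)[0]; r=abs(A@f-z); k=r<max(.002,np.median(r)*2); A=A[k];z=z[k]
print("pan plane",f,len(z)); print("tilt deg",np.degrees(f[:2]))
mm=(abs(b)<.02)&(a>-.1)&(a<.1)&(W[:,2]>.09)&(W[:,2]<.13); print(np.percentile(a[mm],[.5,99.5]))
```

```text
{'time_s': 14.1167, 'position': [0.4301, -0.2356, 0.0837], 'ft_force': [-0.1538, -0.885, -5.5937], 'wrist_torque': [-0.0979, 0.5606, 0.0148], 'grip_width': 0.063, 'gripper_force': 71.6654}
pan plane [-0.01094585 -0.00232113  0.12057083] 11017
tilt deg [-0.62715094 -0.132991  ]
[-0.02971357  0.06581411]
```

Request:
step_arm([
  [[-0.02,0,0.043],[0,0,0]],
  [[-0.04,0,0.086],[0,0,0]],
  [[-0.06,0,0.129],[0,0,0]],
  [[-0.07,0,0.151],[0,0,0]],
  [[-0.08,0,0.172],[0,0,0]],
  [[-0.087,0,0.187],[0,0,0]],
  [[-0.087,0,0.187],[0,0,0]],
  [[-0.087,0,0.187],[0,0,0]],
])

```text
time_s: 14.88
position: [0.4308, -0.235, 0.0217]
tool_rot: [[0.877, 0.256, 0.407], [0.232, -0.967, 0.108], [0.421, 0.0, -0.907]]
ft_force: [0.9, 0.9, -5.2]
grip_width: 0.0634
gripper_force: 71.3
```

Request:
step_arm([
  [[-0.0014,0,0.003],[0,0,0]],
  [[-0.0028,0,0.006],[0,0,0]],
  [[-0.0042,0,0.009],[0,0,0]],
  [[-0.0056,0,0.0121],[0,0,0]],
  [[-0.007,0,0.0151],[0,0,0]],
  [[-0.007,0,0.0151],[0,0,0]],
])

```text
time_s: 15.38
position: [0.4305, -0.2349, 0.0164]
tool_rot: [[0.877, 0.256, 0.407], [0.232, -0.967, 0.108], [0.421, -0.0, -0.907]]
ft_force: [-0.1, -0.1, -5.6]
grip_width: 0.0634
gripper_force: 71.3
```

Request:
step_arm([
  [[-0.0014,0,0.003],[0,0,0]],
  [[-0.0028,0,0.006],[0,0,0]],
  [[-0.0028,0,0.006],[0,0,0]],
])

```text
time_s: 15.63
position: [0.4308, -0.235, 0.015]
tool_rot: [[0.877, 0.256, 0.408], [0.232, -0.967, 0.107], [0.422, 0.001, -0.907]]
ft_force: [-1.2, 1.5, 3.5]
grip_width: 0.0631
gripper_force: 72.7
```

Request:
step_arm([
  [[-0.0014,0,0.003],[0,0,0]],
  [[-0.0021,0,0.0045],[0,0,0]],
  [[-0.0021,0,0.0045],[0,0,0]],
])

```text
time_s: 15.88
position: [0.4309, -0.2349, 0.0148]
tool_rot: [[0.876, 0.256, 0.409], [0.233, -0.967, 0.107], [0.423, 0.002, -0.906]]
ft_force: [-8.2, 5.3, 23.7]
grip_width: 0.063
gripper_force: 75.2
```

Request:
step_arm([
  [[0.0024,0,-0.0052],[0,0,0]],
  [[0.0024,0,-0.0052],[0,0,0]],
])

```text
time_s: 16.05
position: [0.4307, -0.235, 0.0152]
tool_rot: [[0.877, 0.256, 0.408], [0.232, -0.967, 0.107], [0.421, 0.001, -0.907]]
ft_force: [2.1, 1.7, -1.7]
grip_width: 0.0629
gripper_force: 71.8
```

Request:
step_arm([
  [[0,0,0],[0,0,0]],
  [[0,0,0],[0,0,0]],
  [[0,0,0],[0,0,0]],
  [[0,0,0],[0,0,0]],
  [[0,0,0],[0,0,0]],
], jaw=76)

```text
time_s: 16.47
position: [0.4306, -0.235, 0.0147]
tool_rot: [[0.877, 0.256, 0.407], [0.232, -0.967, 0.108], [0.421, -0.0, -0.907]]
ft_force: [0.3, -0.1, -0.1]
grip_width: 0.0759
gripper_force: 0.0
```

Request:
step_arm([
  [[0,0,-0.1],[0,0,0]],
  [[0,0,-0.2],[0,0,0]],
  [[0,0,-0.3],[0,0,0]],
  [[0,0,-0.42],[0,0,0]],
  [[0,0,-0.54],[0,0,0]],
])

```text
time_s: 16.88
position: [0.3637, -0.252, 0.1629]
tool_rot: [[0.877, 0.256, 0.406], [0.231, -0.967, 0.108], [0.42, -0.001, -0.907]]
ft_force: [0.6, -0.7, 0.1]
grip_width: 0.0762
gripper_force: 0.0
```

Run:
```python
from h import *
st=env.observe(); print(st["time_s"],st["position"])
go([.40,-.243,.16],pose(14.8,0),st)
```

```text
16.8833 [ 0.36367653 -0.25203297  0.16289771]
 shift [0.1091, 0.0018, 0.0612] turn [-0.0014, -0.5523, -0.0001]
```

Request:
step_arm([
  [[0.109,0.002,0.061],[-0.001,-0.552,0]],
  [[0.109,0.002,0.061],[-0.001,-0.552,0]],
  [[0.109,0.002,0.061],[-0.001,-0.552,0]],
  [[0.109,0.002,0.061],[-0.001,-0.552,0]],
  [[0.109,0.002,0.061],[-0.001,-0.552,0]],
  [[0.109,0.002,0.061],[-0.001,-0.552,0]],
], jaw=0)

```text
time_s: 17.38
position: [0.4015, -0.2427, 0.1584]
tool_rot: [[0.966, 0.258, 0.003], [0.258, -0.966, 0.001], [0.003, -0.001, -1.0]]
ft_force: [-0.3, 0.6, -0.1]
grip_width: 0.0027
gripper_force: 0.0
```

Run:
```python
from h import *
st=env.observe(); print({k:np.round(st[k],4).tolist() for k in("time_s","q","position","ft_force","grip_width")})
d=get_image("wrist"); np.savez("pics/w9.npz",**d); t=get_image("top"); np.savez("pics/t9.npz",**t)
cv2.imwrite("pics/w9.png",np.hstack([cv2.resize(d["img"],(480,300)),cv2.resize(t["img"][130:330,200:400],(300,300))])[:,:,::-1])
W=cloud(d).reshape(-1,3); y=np.radians(14.8); c=np.array([.427,-.236])
a=(W[:,:2]-c)@[np.cos(y),np.sin(y)]; b=(W[:,:2]-c)@[-np.sin(y),np.cos(y)]
for x in np.arange(-.075,.08,.01):
    m=(abs(a-x)<.005)&(abs(b)<.075)&(W[:,2]>.038)&(W[:,2]<.066)
    if m.sum()>10: print(round(x,3),int(m.sum()),np.percentile(b[m],[1,99]).round(4),np.percentile(W[m,2],[5,50,95]).round(4))
m=(abs(b)<.02)&(abs(a)<.1)&(W[:,2]>.04)&(W[:,2]<.066); print("a range",np.percentile(a[m],[.5,99.5]))
```

```text
{'time_s': 17.3833, 'q': [-45.7497, 17.9599, 93.6809, 0.1823, 68.3002, 29.2492], 'position': [0.4015, -0.2427, 0.1584], 'ft_force': [-0.324, 0.5522, -0.1283], 'grip_width': 0.0027}
-0.065 510 [-0.0562  0.0576] [0.0494 0.0523 0.0585]
-0.055 1210 [-0.0561  0.0577] [0.0494 0.0512 0.0579]
-0.045 1188 [-0.0564  0.0576] [0.0494 0.0511 0.0579]
-0.035 680 [-0.0288  0.0304] [0.0494 0.0509 0.0583]
-0.025 720 [-0.0293  0.031 ] [0.0497 0.0513 0.0582]
-0.015 725 [-0.029   0.0306] [0.0495 0.0513 0.0581]
-0.005 748 [-0.0292  0.0304] [0.0495 0.0512 0.058 ]
0.005 785 [-0.0291  0.0309] [0.0494 0.0511 0.0579]
0.015 816 [-0.0289  0.0305] [0.0493 0.0511 0.058 ]
0.025 825 [-0.0294  0.0304] [0.0492 0.0509 0.0579]
0.035 839 [-0.0291  0.0307] [0.0489 0.0505 0.0578]
0.045 1437 [-0.0558  0.0572] [0.0487 0.0505 0.0574]
0.055 1666 [-0.0563  0.0578] [0.0486 0.0505 0.0573]
0.065 1404 [-0.0561  0.057 ] [0.0486 0.051  0.0576]
a range [-0.06513471  0.06909623]
```

View pics/w9.png

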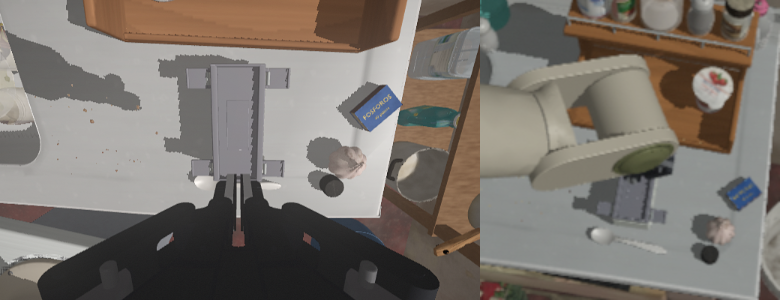

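The wrist view shows the box level on the worktop with all four clips open, at (197,78), (280,78), (200,165) and (275,168). Top view: tub standing, bystanders untouched. Next I compute the clip press moves.

Run:
```python
from h import *
st=env.observe(); yaw=14.8; c=bf((.427,-.236),yaw,(.0005,.0007)); R=pose(yaw,0)
P=lambda x,y,z: np.r_[bf(c,yaw,(x,y)),z]
s=go(P(-.054,.0525,.075),R,st,"FL")
s=go(P(-.054,.0525,.030),R,s,"down")
s=go(P(.054,-.0525,.075),R,dict(position=P(-.054,.0525,.075),tool_rot=R),"FL->RR")
```

```text
FL shift [-0.0873, -0.1774, 0.2781] turn [-0.0011, -0.0036, -0.0004]
down shift [0.0, 0.0, 0.15] turn [0.0, 0.0, 0.0]
FL->RR shift [0.36, 0.35, 0.0] turn [0.0, 0.0, 0.0]
```

Request:
step_arm([
  [[-0.087,-0.177,0.1],[0,0,0]],
  [[-0.087,-0.177,0.2],[0,0,0]],
  [[-0.087,-0.177,0.278],[0,0,0]],
  [[-0.087,-0.177,0.278],[0,0,0]],
  [[-0.087,-0.177,0.278],[0,0,0]],
])

```text
time_s: 17.9
position: [0.3617, -0.1991, 0.0755]
tool_rot: [[0.967, 0.254, 0.001], [0.254, -0.967, 0.001], [0.001, -0.001, -1.0]]
ft_force: [0.4, 0.4, -0.0]
grip_width: 0.0
gripper_force: 0.0
```

Request:
step_arm([
  [[0,0,0.05],[0,0,0]],
  [[0,0,0.075],[0,0,0]],
  [[0,0,0.09],[0,0,0]],
  [[0,0,0.105],[0,0,0]],
  [[0,0,0.12],[0,0,0]],
  [[0,0,0.135],[0,0,0]],
  [[0,0,0.15],[0,0,0]],
  [[0,0,0.15],[0,0,0]],
])

```text
time_s: 18.57
position: [0.362, -0.1985, 0.0297]
tool_rot: [[0.967, 0.255, 0.0], [0.255, -0.967, 0.001], [0.0, -0.001, -1.0]]
ft_force: [-0.0, 0.2, 0.5]
grip_width: -0.0001
gripper_force: 0.0
```

```bash
cat >> h.py <<'E'
def clips(c,yaw=14.8):
    d=get_image("wrist"); W=cloud(d).reshape(-1,3); y=np.radians(yaw)
    a=(W[:,:2]-c)@[np.cos(y),np.sin(y)]; b=(W[:,:2]-c)@[-np.sin(y),np.cos(y)]
    for n,sx,sy in(("FL",-1,1),("RR",1,-1),("FR",-1,-1),("RL",1,1)):
        m=(abs(a*sx-.054)<.008)&(b*sy>.041)&(b*sy<.057); z=W[m,2]; print(n,int(m.sum()),np.percentile(z,[10,50,90]).round(4) if len(z) else "")
    m=(abs(b)<.02)&(abs(a)<.1)&(W[:,2]>.04)&(W[:,2]<.066); print("a range",np.percentile(a[m],[.5,99.5]).round(4))
    m=(abs(b)<.05)&(abs(a)<.035)&(W[:,2]>.04)&(W[:,2]<.066); print("b range",np.percentile(b[m],[.5,99.5]).round(4))
E
python3 - <<'E'
from h import *
st=env.observe(); print(st["time_s"],st["position"],st["ft_force"]); clips(bf((.427,-.236),14.8,(.0005,.0007)))
E
```

```text
18.5667 [ 0.36200205 -0.19851852  0.02972637] [-0.04808385  0.24715169  0.48499149]
FL 1345 [-0.0024  0.0668  0.0793]
RR 1599 [0.0509 0.0519 0.0533]
FR 1151 [0.0517 0.0525 0.0541]
RL 1949 [-0.0016  0.0492  0.0504]
a range [-0.0661  0.0575]
b range [-0.0296  0.0315]
```

Request:
step_arm([
  [[0,0,-0.08],[0,0,0]],
  [[0,0,-0.15],[0,0,0]],
  [[0.13,0.13,-0.15],[0,0,0]],
  [[0.24,0.24,-0.15],[0,0,0]],
  [[0.36,0.35,-0.15],[0,0,0]],
  [[0.36,0.35,-0.15],[0,0,0]],
  [[0.36,0.35,-0.15],[0,0,0]],
])

```text
time_s: 19.2
position: [0.4971, -0.275, 0.0755]
tool_rot: [[0.967, 0.256, 0.004], [0.256, -0.967, -0.003], [0.003, 0.004, -1.0]]
ft_force: [-0.1, -0.5, 0.1]
grip_width: 0.0002
gripper_force: 0.0
```

Request:
step_arm([
  [[0,0,0.05],[0,0,0]],
  [[0,0,0.075],[0,0,0]],
  [[0,0,0.09],[0,0,0]],
  [[0,0,0.105],[0,0,0]],
  [[0,0,0.12],[0,0,0]],
  [[0,0,0.135],[0,0,0]],
  [[0,0,0.15],[0,0,0]],
  [[0,0,0.15],[0,0,0]],
])

```text
time_s: 19.87
position: [0.4931, -0.2724, 0.0297]
tool_rot: [[0.967, 0.255, 0.0], [0.255, -0.967, 0.001], [0.0, -0.001, -1.0]]
ft_force: [-1.0, 0.3, -0.0]
grip_width: -0.0004
gripper_force: 0.0
```

Request:
step_arm([
  [[0,0,-0.1],[0,0,0]],
  [[0,0,-0.2],[0,0,0]],
  [[-0.13,-0.17,-0.3],[0,0,0]],
  [[-0.26,-0.17,-0.4],[0,0,0]],
  [[-0.38,-0.17,-0.4],[0,0,0]],
  [[-0.38,-0.17,-0.4],[0,0,0]],
  [[-0.38,-0.17,-0.4],[0,0,0]],
])

```text
time_s: 20.45
position: [0.3676, -0.2526, 0.1521]
tool_rot: [[0.967, 0.253, 0.002], [0.253, -0.967, -0.002], [0.001, 0.002, -1.0]]
ft_force: [1.2, -0.9, 1.2]
grip_width: -0.0003
gripper_force: 0.0
```

Run:
```python
from h import *
st=env.observe(); print(st["time_s"],st["position"],st["ft_force"]); c=bf((.427,-.236),14.8,(.0005,.0007)); clips(c)
d=get_image("wrist"); cv2.imwrite("pics/w10.png",d["img"][:,100:540,::-1])
yaw=14.8;R=pose(yaw,0)
P=lambda x,y,z: np.r_[bf(c,yaw,(x,y)),z]
go(P(-.054,-.0525,.075),R,st,"FR"); go(P(.054,.0525,.075),R,dict(position=P(-.054,-.0525,.075),tool_rot=R),"RL")
```

```text
20.45 [ 0.36759702 -0.25255589  0.1520805 ] [ 1.20573011 -0.86960722  1.19842335]
FL 5999 [0.2257 0.2392 0.2446]
RR 254 [-0.0013 -0.0004  0.0006]
FR 7418 [0.2212 0.2378 0.2438]
RL 532 [-0.0011  0.0493  0.0506]
a range [-0.0672  0.0687]
b range [-0.0302  0.0301]
FR shift [0.0272, 0.1692, 0.2574] turn [0.0031, -0.0017, -0.0027]
RL shift [0.36, -0.35, 0.0] turn [0.0, 0.0, 0.0]
```

View pics/w10.png

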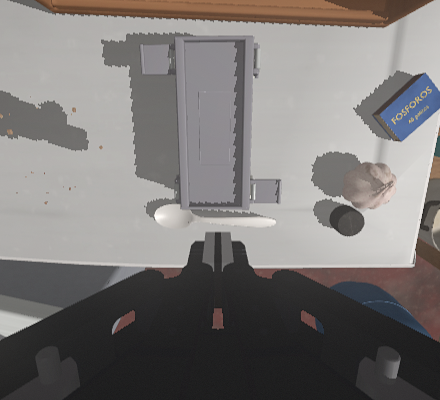

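The picture shows the front-left clip (178,190) and rear-right clip (256,60) down, and the rear-left (155,58) and front-right (266,190) still open. I'll press the second pair.

Request:
step_arm([
  [[0.027,0.169,0.0],[0,0,0]],
  [[0.027,0.169,0.13],[0,0,0]],
  [[0.027,0.169,0.257],[0,0,0]],
  [[0.027,0.169,0.257],[0,0,0]],
  [[0.027,0.169,0.257],[0,0,0]],
  [[0.027,0.169,0.257],[0,0,0]],
])

```text
time_s: 21.05
position: [0.3919, -0.2996, 0.0746]
tool_rot: [[0.967, 0.256, 0.002], [0.256, -0.967, -0.001], [0.002, 0.002, -1.0]]
ft_force: [-0.5, -0.8, 1.3]
grip_width: 0.0002
gripper_force: 0.0
```

Request:
step_arm([
  [[0,0,0.05],[0,0,0]],
  [[0,0,0.075],[0,0,0]],
  [[0,0,0.09],[0,0,0]],
  [[0,0,0.105],[0,0,0]],
  [[0,0,0.12],[0,0,0]],
  [[0,0,0.135],[0,0,0]],
  [[0,0,0.15],[0,0,0]],
  [[0,0,0.15],[0,0,0]],
])

```text
time_s: 21.72
position: [0.3908, -0.2992, 0.0276]
tool_rot: [[0.967, 0.255, 0.0], [0.255, -0.967, 0.001], [0.0, -0.001, -1.0]]
ft_force: [0.4, -0.0, -0.0]
grip_width: -0.0002
gripper_force: 0.0
```

Request:
step_arm([
  [[0,0,-0.08],[0,0,0]],
  [[0,0,-0.15],[0,0,0]],
  [[0.13,-0.13,-0.15],[0,0,0]],
  [[0.24,-0.24,-0.15],[0,0,0]],
  [[0.36,-0.35,-0.15],[0,0,0]],
  [[0.36,-0.35,-0.15],[0,0,0]],
  [[0.36,-0.35,-0.15],[0,0,0]],
])

```text
time_s: 22.3
position: [0.4701, -0.1666, 0.0736]
tool_rot: [[0.966, 0.26, 0.002], [0.26, -0.966, 0.0], [0.002, 0.0, -1.0]]
ft_force: [0.3, 0.0, -0.7]
grip_width: -0.0002
gripper_force: 0.0
```

Request:
step_arm([
  [[0,0,0.05],[0,0,0]],
  [[0,0,0.075],[0,0,0]],
  [[0,0,0.09],[0,0,0]],
  [[0,0,0.105],[0,0,0]],
  [[0,0,0.12],[0,0,0]],
  [[0,0,0.135],[0,0,0]],
  [[0,0,0.15],[0,0,0]],
  [[0,0,0.15],[0,0,0]],
])

```text
time_s: 22.97
position: [0.4682, -0.1703, 0.0276]
tool_rot: [[0.967, 0.255, -0.0], [0.255, -0.967, 0.001], [0.0, -0.001, -1.0]]
ft_force: [0.4, -0.6, 0.3]
grip_width: 0.0003
gripper_force: 0.0
```

Request:
step_arm([
  [[0,0,-0.1],[0,0,0]],
  [[0,0,-0.2],[0,0,0]],
  [[-0.13,0.17,-0.3],[0,0,0]],
  [[-0.26,0.17,-0.4],[0,0,0]],
  [[-0.38,0.17,-0.4],[0,0,0]],
  [[-0.38,0.17,-0.4],[0,0,0]],
  [[-0.38,0.17,-0.4],[0,0,0]],
])

```text
time_s: 23.55
position: [0.369, -0.2503, 0.1498]
tool_rot: [[0.968, 0.252, 0.002], [0.252, -0.968, -0.002], [0.001, 0.003, -1.0]]
ft_force: [0.5, 0.2, 0.0]
grip_width: 0.0003
gripper_force: 0.0
```

Run:
```python
from h import *
st=env.observe(); print(st["time_s"],st["position"],st["ft_force"]); c=bf((.427,-.236),14.8,(.0005,.0007))
d=get_image("wrist"); W=cloud(d).reshape(-1,3); y=np.radians(14.8)
a=(W[:,:2]-c)@[np.cos(y),np.sin(y)]; b=(W[:,:2]-c)@[-np.sin(y),np.cos(y)]
for lo,hi in((-.066,-.042),(.044,.064)):
  for x in np.arange(lo,hi,.004):
    m=(a>x)&(a<x+.004)&(abs(b)<.075)&(W[:,2]>.03)&(W[:,2]<.066)
    if m.sum()>5: print(round(x,3),np.percentile(b[m],[0,1,99,100]).round(4),np.percentile(W[m,2],50).round(4))
print(track(get_image("top")))
cv2.imwrite("pics/end.png",cv2.resize(d["img"][20:240,220:400],(720,880))[:600,:,::-1])
```

```text
23.55 [ 0.3689958  -0.25026658  0.14981971] [0.48874107 0.18518813 0.04836275]
-0.066 [-0.0358 -0.0335  0.0331  0.0355] 0.0519
-0.062 [-0.0364 -0.0355  0.035   0.036 ] 0.0512
-0.058 [-0.0362 -0.0356  0.0358  0.0359] 0.0511
-0.054 [-0.0361 -0.0359  0.0349  0.0356] 0.051
-0.05 [-0.036  -0.0353  0.0355  0.0365] 0.0511
-0.046 [-0.0379 -0.0353  0.0351  0.0357] 0.0509
0.044 [-0.0363 -0.0354  0.0348  0.0363] 0.0504
0.048 [-0.0368 -0.0358  0.0358  0.0362] 0.0503
0.052 [-0.0367 -0.0361  0.0352  0.036 ] 0.0505
0.056 [-0.0365 -0.0359  0.0353  0.0358] 0.0503
0.06 [-0.0361 -0.0351  0.0346  0.0356] 0.0504
0.064 [-0.0358 -0.033   0.0299  0.0348] 0.0541
{'tin': (array([0.0018, 0.0975]), 0.036, 2416), 'tub': (array([ 0.0065, -0.0948]), 0.0378, 3500)}
```

```bash
python3 -c "
from rig import close_job
print(close_job())"
```

```text
the job is handed in; nothing more can be done
None
```

The box is level on the worktop in front of the rack, its four clips snapped down in diagonal pairs (front-left and rear-right first). The tin and tub are still in the tray, and I handed the job in at about 24 s of the 72 s; no verdict came back.

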